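# Stand the bike key in the key safe and hold its bayonet lid halfway to the click

## Robot

A 6-joint arm with a two-finger parallel gripper is mounted at the origin on the work surface. World frame = base frame: x ahead of the robot, y to its left, z up, the work surface at z = 0. Lengths are in m, angles in rad, forces in N, time in s.
With the tool pointing down it reaches from about 0.35 to 0.975 m from the base axis. Payload 4.9 kg.
Tool frame: the origin (TCP) lies between the finger pads, 19 mm behind the fingertips; this is the grasp point; z points along the fingers, y is the line along which they close (so a half turn about z gives the same grasp; the last joint's range is limited). The gripper opens to 85 mm and grips with 20 to 120 N. Pads are 22 mm wide; open, the fingers measure 114 mm over their backs; the gripper's body (76 mm by 85 mm) begins 54 mm behind the grasp point. The pads swing forward as they close: fully open they stand 13 mm farther back than shut.
Start: joints at [-1.32, 0.053, 1.613, -0, 1.476, -0.119], TCP at [0.226, -0.583, 0.25] pointing down, gripper open.
Joint ranges: [-3.01, 3.01], [-1.01, 2.22], [0.06, 2.58], [-1.02, 4.17], [0.09, 2.62], [-3.14, 3.14]. Speed limits (rad/s): [2.57, 2.57, 3.14, 3.14, 3.14, 3.14].

## Interface

Orientations are given as a unit quaternion [w, x, y, z].
In Python, from plant import manip gives the robot as it stands.
- The arm moves only by the tool move_arm, never from a script. Its argument "increments" is one flat list of numbers, 5 for each row, row after row: the shift along the tool's x, y, z in mm, then the turn about the tool's z in rad, then the opening, from 0 (shut) to 1 (fully open). In form: [tx, ty, tz, spin, jaw, tx, ty, tz, spin, jaw, ...]. A call has 1 to 8 rows; each row shifts and turns the commanded pose from where the row before left it, along the tool's axes as they then stand; what a row does not reach is not made up. A row lasts 1/12 s, in which the tool goes at most 41.7 mm and 7.16 degrees, less where a joint would pass 70% of its speed; a pose out of reach is approached as far as the arm can. A call with a gripper value outside its range is refused whole. The fingers move at their own pace and stop on an object; the grip force is fixed at half the most. Time passes only in rows, so rows that do not move let the fingers close. It gives the time, the measured TCP pose, the force, the opening and the grip force at its end, in the units of the state.
- manip.state(): the state, without advancing time (a new reading comes with each control period).
- manip.grab_frame(name): name is "scene" or "top"; returns a dict with "image" (420x560x3 uint8, blue, green, red), "fov_y" (degrees; the focal length in pixels is half the picture's height over the tangent of half this angle, whatever the lens; pixels are square), "cx", "cy" (the principal point, pixels), "eye" and "rotation" of the camera in the world. Camera axes: x right, y down, z forward; pixel columns grow to the right and rows downward; lengths in m; the calibration is good to about 2 mm. A picture is of the moment at which its call begins. There is no depth.
- manip.job_done(): hands the job in; it is judged then, once.
The state is a dict: "time": time; "joint_pos": joint angles; "joint_vel": joint speeds; "joint_efforts": joint torques, N m; "tool_pos": TCP position; "tool_rot": TCP orientation; "contact_force": force on the tool from outside, world axes, zero at the start; "ft_torque": the same for the moment, N m; "gripper_width": opening from 0.0 (shut) to 1.0 (fully open); "grasp_force": force on a finger pad.
Only numpy, scipy, OpenCV 4.12 (cv2) and the standard library are available. Lean on these libraries where they do the work, as an engineer would, in place of code of your own. Each camera call takes 0.05 s, during which the arm holds its last target. There are 200 camera calls.

## Task

Take the bicycle lock key out of the ring dish and stand it upright, fully home, in the bore in the middle of the round key safe. Then put the domed lid over it with its two lugs down through the two gaps until it sits fully down, and twist it clockwise about 45 degrees, halfway to locking and short of the lock click. Finish while still gripping the lid and holding it there against its spring, and leave the key bowl, pet tag and clothes peg where they are.

Things in the scene. Friction and masses are not known exactly. Their poses are not given: they have to be found in the camera images.
- base: Key safe, fixed. Black plastic foot disc 110 mm across, 12 mm high; on it an aluminium ring wall (inner radius 41.5, outer 50, top at 30 mm) with an inward flange (inner radius 34.5 mm, 22.5 to 30 mm high) broken by two gaps. Floor inside the ring at 12 mm; in the middle a grey 30 mm square post with the bore. Origin: centre of the underside, z up. Same after a half turn but for the latch.
- bore (a point): Mouth of the bore, on the base's axis 38 mm above the console: round, 12 mm in diameter, 22 mm deep (floor 16 mm above the console), 2 mm lead-in chamfer. Axes as the base.
- gap (a point): One of the two flange gaps, 38 mm from the base's axis along its +x, at the flange's top (30 mm up); the other is across from it, along -x. Each gap spans about 17 degrees either side of the x axis (20 mm wide). A lug goes down through each.
- click (a point): Top of the steel click latch, a block about 18 mm square on the ring wall at the base's -y side, 50 mm from the axis, 45 mm above the console. It clicks when a lid nub reaches it, at about 80 to 85 degrees of clockwise twist.
- key: Steel bicycle lock key with a hard dark silicone cap, 56 mm tall, about 30 g, starting upright. Round shaft 9 mm in diameter and 34 mm long with a chamfered foot; above it the cap, 26 mm (key x) by 10 mm (key y) by 22 mm tall, from 34 to 56 mm above the foot: grip it across the 10 mm. Origin: centre of the foot, z up to the cap.
- dish: White ceramic ring dish, fixed, 92 mm across, rim 14 mm high, with a 26 mm square socket post in its middle, top at 24 mm, in which the key starts (hole 13 mm in diameter, floor 6 mm above the console). It stands left or right of the base, the lid on the other side. Origin: centre of the underside.
- lid: Domed white plastic lid, loose, about 120 g, upright. Round shell: outer radius 32 mm, wall 4 mm, open below, hollow to 70 mm, 74 mm high. On top a bar grip 46 (lid x) by 14 (lid y) by 30 mm, 74 to 104 mm above the foot. Origin: centre of the foot, z up. Same after a half turn. Fully in, its foot rests on the base's inside floor, 12 mm above the console; then it twists clockwise seen from above.
- lid_grip (a point): Point on the lid's axis 97 mm above its foot, a good TCP place for gripping the bar from above with the fingers across its 14 mm; axes as the lid.
- lug (a point): Outer end of one of the lid's two lugs, 39 mm from its axis on its +x side, 2.5 mm above the foot; the other is across from it, at -x. Lugs are 10 mm wide, 5 mm high (from the foot up). 20 mm above each is a small click nub (to radius 41.5 mm). To insert, lay lid x along base x, either way round, on the base's axis, and lower.
- carrier (a joint): Turning spring carrier inside the base (rad), 0 at rest, grows as the lugs push it round clockwise. The lugs meet it after about 5 to 10 degrees of lid twist, so it reads about 0.6 to 0.7 when the lid is twisted 45 degrees. It springs back with 0.02 to 0.2 N m (0.1 at the 45 degrees), turning the lid back if it is let go.
- latch (a joint): Travel of the click latch's plunger (m): 0 free, above 0.001 as the lid clicks.
- bowl: Clear glass key bowl, loose, 124 mm across, 50 mm high, a bystander. Origin: centre of the underside.
- tag: Round blue plastic pet tag, loose, 30 mm across with a small ear, 4 mm thick, lying flat, a bystander. Origin: centre of the disc's underside.
- peg: Wooden clothes peg, loose, 74 by 12 by 11 mm, lying along its own x, a bystander. Origin: centre of the underside.
There are look-alikes about, which are no part of the job. Leave any green look-alike of the lid alone.

How it is judged:
By the outcome, as a careful person would: the job done as asked, in the order asked, and still so for the second after the job is handed in, while the arm keeps its last pose, push and grip.
It also fails if it takes over 64 s, if anything falls off the work surface, if the arm or the gripper's body presses on something with over 40 N, if the wrist force passes 120 N, or if a joint passes its speed limit or range.

## Working session

There is one attempt and no reset: what is moved stays moved. The work goes in short steps, Python scripts to look and compute and a tool call to move; the robot and the scene stay as the last step left them, time stands still between calls to the robot, and variables do not carry over. Pictures are saved under pics/ and viewed, at most 11 in all, crops included, and the job is handed in when it is done.

Besides the shell and the picture viewer there is one more tool, called after ">>>" as a command line: name --argument value ..., lists and objects as JSON in quotes. move_arm: Moves the arm, as the interface text tells. Its arguments: {"type":"object","properties":{"increments":{"type":"array"}},"required":["increments"]}

```bash
mkdir -p pics; cat > h.py <<'E'
import numpy as np, cv2, pickle
from plant import manip
def grab(n,save=None):
    f=manip.grab_frame(n); f={k:(np.array(v) if not np.isscalar(v) else v) for k,v in f.items()}
    if save: cv2.imwrite('pics/%s.png'%save,f['image']); pickle.dump(f,open('pics/%s.pkl'%save,'wb'))
    return f
def load(s): return pickle.load(open('pics/%s.pkl'%s,'rb'))
def foc(f): return 210/np.tan(np.radians(f['fov_y'])/2)
def ray(f,u,v):
    R=np.array(f['rotation']); R=R if R.shape==(3,3) else None
    d=R@np.array([(u-f['cx'])/foc(f),(v-f['cy'])/foc(f),1]); return np.array(f['eye']),d
def plane(f,u,v,z):
    e,d=ray(f,u,v); return e+d*(z-e[2])/d[2]
def proj(f,p):
    c=np.array(f['rotation']).T@(np.array(p)-f['eye']); return c[:2]/c[2]*foc(f)+[f['cx'],f['cy']]
E
python3 - <<'E'
from h import *
for n in('scene','top'):
    f=grab(n,n+'0'); print(n,{k:np.round(v,4).tolist() for k,v in f.items() if k!='image'})
print(manip.state())
E
```

```text
scene {'fov_y': 53.7149, 'cx': 281.2033, 'cy': 212.1811, 'eye': [1.1659, -0.3693, 0.6405], 'rotation': [-0.4026, 0.8049, 0.3902, -0.1941]}
top {'fov_y': 44.4173, 'cx': 285.1686, 'cy': 212.266, 'eye': [0.4286, 0.0565, 1.2148], 'rotation': [-0.0424, 0.7124, -0.6992, 0.0428]}
{'time': 0.1, 'joint_pos': array([-1.32000685e+00,  5.32874422e-02,  1.61415146e+00, -3.85110719e-05,
        1.47602328e+00, -1.19013685e-01]), 'joint_vel': array([ 0.00063292, -0.0009568 , -0.00264133,  0.00060641, -0.00075721,
       -0.00064544]), 'joint_efforts': array([ 4.02301039e-04, -3.94902027e+01, -3.71361995e+01, -1.16641550e-04,
        3.90710193e-03, -1.96696215e-05]), 'tool_pos': array([ 0.22574448, -0.58223461,  0.24889117]), 'tool_rot': array([-9.31473069e-04,  9.82953582e-01,  1.83851520e-01, -8.06708584e-05]), 'contact_force': array([ 1.08928951, -0.05808323,  0.22047718]), 'ft_torque': array([ 0.07220653,  0.05306923, -0.00690213]), 'grasp_force': 0.0, 'gripper_width': 0.995211215788411}
```

View pics/top0.png

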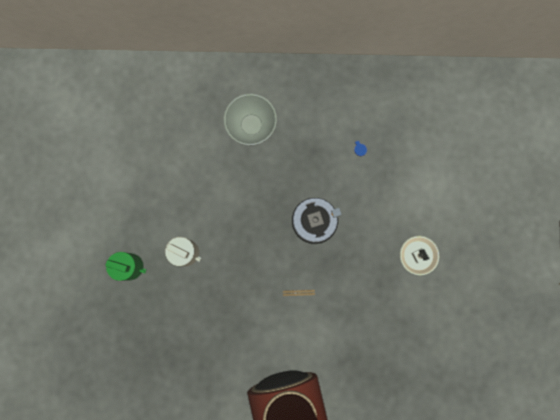

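View pics/scene0.png

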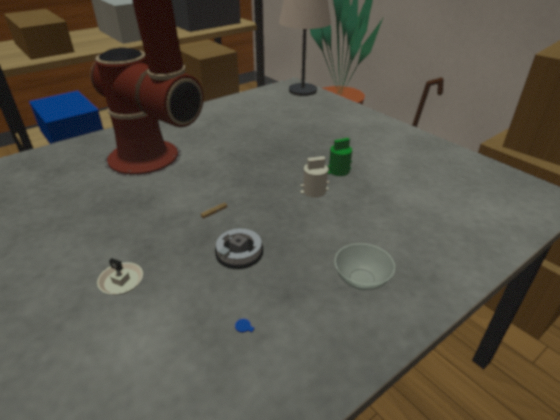

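The top view shows:
- **Lid:** the white one at (180,251). The green look-alike is at (122,266), and I leave it alone.
- **Key:** the dark cap in the dish at (420,256). The only other dark things are the base's post and gaps at (316,220).
- **Base:** (316,220), with the latch at (336,212).
- **Bystanders:** bowl (250,120), tag (361,149), peg (299,293).

Next is one close montage to check these choices.

```bash
sed -i "s/R=np.array(f\['rotation'\]); R=R if R.shape==(3,3) else None/R=Rm(f)/; s/np.array(f\['rotation'\]).T@/Rm(f).T@/" h.py; cat >> h.py <<'E'
from scipy.spatial.transform import Rotation as Ro
def Rm(f): return Ro.from_quat(np.roll(f['rotation'],-1)).as_matrix()
E
python3 - <<'E'
from h import *
t=load('top0');s=load('scene0')
def c(f,u,v,h,k): return cv2.resize(f['image'][v-h:v+h,u-h:u+h],(260,260),interpolation=cv2.INTER_CUBIC)
a=np.hstack([c(t,316,220,33,8),c(t,420,256,26,8),c(t,181,251,26,8)])
b=np.hstack([c(s,239,246,33,8),c(s,120,273,28,8),c(s,317,178,28,8)])
cv2.imwrite('pics/m1.png',np.vstack([a,b]))
for u,v,z in((316,220,.03),(420,256,.014),(181,251,.074),(122,266,.1)): print(plane(t,u,v,z))
for u,v,z in((239,246,.03),(120,278,.014)): print(plane(s,u,v,z))
E
```

```text
[ 0.55550405 -0.0146342   0.03      ]
[ 0.47746877 -0.25870939  0.014     ]
[0.47621491 0.28596561 0.074     ]
[0.44052094 0.40640753 0.1       ]
[ 0.56853851 -0.01485907  0.03      ]
[ 0.48343301 -0.25504208  0.014     ]
```

View pics/m1.png

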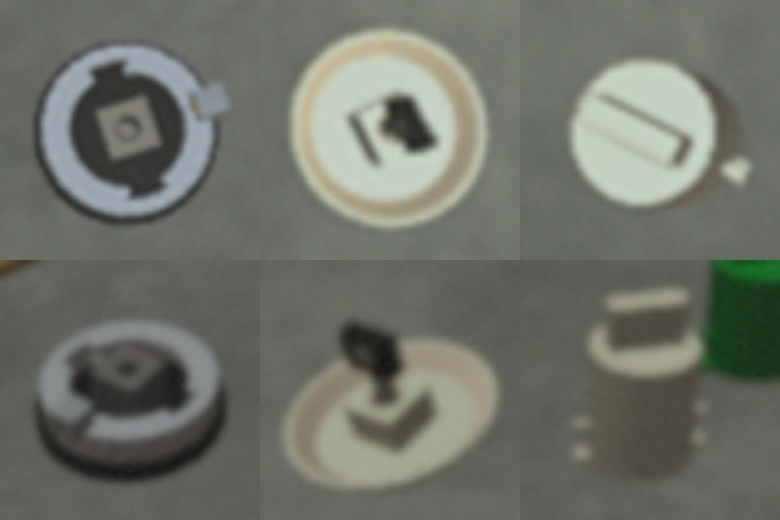

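The choice holds: the white lid has its bar and lugs, the black key cap stands in the dish, and the base shows gaps at upper left and lower right with the latch on the right. Now the measurements.

```bash
cat > meas.py <<'E'
from h import *
from scipy.optimize import least_squares
def big(m): 
    n,l,st,_=cv2.connectedComponentsWithStats(m.astype(np.uint8)); return (l==1+np.argmax(st[1:,4])).astype(np.uint8)
def win(f,u,v,h):
    m=np.zeros(f['image'].shape[:2],bool); m[v-h:v+h,u-h:u+h]=1; return m
def cont(m): return max(cv2.findContours(m,cv2.RETR_EXTERNAL,cv2.CHAIN_APPROX_NONE)[0],key=cv2.contourArea)[:,0,:]
def farfit(f,m,z,r,half=True):
    P=np.array([plane(f,u,v,z)[:2] for u,v in cont(m)]); c=P.mean(0); away=c-f['eye'][:2]; away/=np.linalg.norm(away)
    for _ in range(4):
        Q=P[(P-c)@away>0] if half else P
        s=least_squares(lambda x:np.hypot(*(Q-x[:2]).T)-r,c,loss='soft_l1',f_scale=.001); c=s.x
    return c,np.std(s.fun),np.hypot(*(Q-c).T).mean()
E
python3 - <<'E'
from meas import *
t=load('top0');s=load('scene0')
for f,b,d,l in((t,(316,220),(420,256),(181,251)),(s,(239,246),(120,278),(316,178))):
    I=cv2.cvtColor(f['image'],cv2.COLOR_BGR2HSV).astype(int); B=f['image'].astype(int)
    m=big(win(f,*b,33)&(B[...,0]-B[...,2]>8)&(B[...,0]>115)); print('ring',m.sum(),farfit(f,m,.03,.05))
    # post top
    x=B[b[1]-12:b[1]+13:3,b[0]-14:b[0]+15:3]; 
    m=big(win(f,*d,30)&(B[...,1]>150)); print('dish',m.sum(),farfit(f,m,.014,.046))
    m=big(win(f,*d,26)&(B.max(2)<60)); print('dark',m.sum(),np.argwhere(m).mean(0)[::-1])
    m=big(win(f,*l,30)&(B[...,1]>150)); print('lid',m.sum(),np.argwhere(m).mean(0)[::-1], farfit(f,m,.074,.032))
x=t['image'][208:233,300:333].astype(int).mean(2).astype(int)
print(x)
x=s['image'][235:255,224:256].astype(int).mean(2).astype(int)
print(x)
E
```

```text
ring 789 (array([ 0.55716158, -0.01261097]), np.float64(0.0033653412801624193), np.float64(0.05098841004265679))
dish 1064 (array([ 0.4794501 , -0.25569676]), np.float64(0.0007898497496305568), np.float64(0.045769163425080764))
dark 37 [423.27027027 254.08108108]
lid 644 [178.92857143 250.88975155] (array([0.47607707, 0.28893018]), np.float64(0.0006680394785228859), np.float64(0.031814474478477864))Traceback (most recent call last):
  File "<stdin>", line 5, in <module>
  File "meas.py", line 4, in big
    n,l,st,_=cv2.connectedComponentsWithStats(m.astype(np.uint8)); return (l==1+np.argmax(st[1:,4])).astype(np.uint8)
                                                                                ~~~~~~~~~^^^^^^^^^^
    return _wrapfunc(a, 'argmax', axis=axis, out=out, **kwds)
    return bound(*args, **kwds)
ValueError: attempt to get argmax of an empty sequence
```

```bash
cat >> meas.py <<'E'
def polar(f,c,z,rs,th):
    g=cv2.GaussianBlur(f['image'],(0,0),.5).mean(2).astype(np.float32)
    P=np.array([[proj(f,(c[0]+r*np.cos(a),c[1]+r*np.sin(a),z)) for r in rs] for a in th]).astype(np.float32)
    return cv2.remap(g,P[...,0],P[...,1],cv2.INTER_LINEAR)
def edge(row,rs,lo,hi,sign):
    k=(rs>=lo)&(rs<=hi); d=sign*np.gradient(row[k]); w=np.clip(d,0,None)**2; return (w*rs[k]).sum()/w.sum() if w.sum()>0 else np.nan
def circ(c,e,th,r=None):
    P=np.c_[c[0]+e*np.cos(th),c[1]+e*np.sin(th)]; P=P[np.isfinite(e)]
    q=least_squares(lambda x:np.hypot(*(P-x[:2]).T)-(x[2] if r is None else r),[*c,.04][:3 if r is None else 2],loss='soft_l1',f_scale=.0005)
    return q.x,np.median(abs(q.fun))
E
python3 - <<'E'
from meas import *
t=load('top0');s=load('scene0')
rs=np.arange(.0,.07,.0005)
for n,f,c in(('top',t,(.556,-.0135)),('scene',s,(.56,-.0135))):
    th=np.radians(np.arange(0,360,3)); c=np.array(c)
    for _ in range(3):
        M=polar(f,c,.03,rs,th)
        aw=np.arctan2(*(c-f['eye'][:2])[::-1]); da=np.cos(th-aw)
        ei=np.array([edge(r,rs,.028,.04,1) for r in M]); eo=np.array([edge(r,rs,.044,.057,-1) for r in M])
        near=da<-.2
        ci=circ(c,ei[near],th[near],.0345); co=circ(c,eo[~near],th[~near],.05); cf=circ(c,ei,th)
        print(n,'inner near',ci,'outer far',co,'inner all',cf); c=co[0]
    print(np.c_[np.degrees(th),ei*1e3,eo*1e3,M[:,76],M[:,92]][::2].round(1).tolist())
print(t['image'][208:233,300:333].astype(int).mean(2).astype(int))
E
```

```text
top inner near (array([ 0.55708539, -0.01291322]), np.float64(0.0002933470632237624)) outer far (array([ 0.55669648, -0.01185906]), np.float64(0.00013897457875635885)) inner all (array([ 0.55685302, -0.01206908,  0.03390519]), np.float64(0.0001668033803613883))
top inner near (array([ 0.55710063, -0.01290805]), np.float64(0.0003014620693836574)) outer far (array([ 0.55667833, -0.01185372]), np.float64(0.0001435211967304624)) inner all (array([ 0.55688007, -0.01206292,  0.03390625]), np.float64(0.0001672461071564879))
top inner near (array([ 0.55710004, -0.01290631]), np.float64(0.0003070266822371992)) outer far (array([ 0.55667885, -0.01185161]), np.float64(0.00013546305314930673)) inner all (array([ 0.55688043, -0.01206157,  0.03390678]), np.float64(0.00017173422211163095))
[[0.0, 32.7, 49.5, 140.5, 163.1], [6.0, 37.3, 49.7, 81.3, 165.7], [12.0, 39.0, 49.9, 63.3, 164.7], [18.0, 39.0, 49.9, 62.7, 163.5], [24.0, 39.1, 50.1, 64.1, 166.7], [30.0, 38.8, 50.1, 72.1, 163.4], [36.0, 34.2, 49.8, 135.4, 165.4], [42.0, 33.7, 50.0, 163.3, 165.7], [48.0, 33.8, 50.2, 162.4, 166.4], [54.0, 33.9, 5
[... 7343 characters left out ...]
3 166 164 168]
 [165 164 152 120  79  56  52  54  55  54  56  59  57  54  53  53  52  52
   53  55  55  53  55  53  52  53  76 123 161 166 165 165 166]
 [164 166 165 151 119  76  55  52  50  54  54  53  53  53  54  54  56  55
   54  54  55  54  54  51  54  70 107 144 165 166 164 165 166]
 [166 164 166 165 149 113  77  58  52  54  53  53  53  56  55  57  55  55
   55  54  55  55  54  56  72 106 142 164 166 164 164 166 165]
 [165 163 165 166 165 150 119  83  61  54  53  53  51  55  52  54  54  56
   55  52  54  54  54  69 104 141 163 166 165 164 168 168 160]
 [167 164 164 164 166 166 152 126 103  80  66  59  52  53  56  53  53  56
   57  55  55  55  56  79 122 157 168 166 163 166 169 165 144]]
```

```bash
python3 - <<'E'
from meas import *
t=load('top0');s=load('scene0')
rs=np.arange(.0,.07,.0005); th=np.radians(np.arange(0,360,3))
def far(f,c,z,r,lo,hi,k=.1):
    c=np.array(c)
    for _ in range(4):
        M=polar(f,c,z,rs,th); da=np.cos(th-np.arctan2(*(c-f['eye'][:2])[::-1])); e=np.array([edge(x,rs,lo,hi,-1) for x in M]); q=da>k
        o=circ(c,e[q],th[q],r); c=o[0]
    return o
print('dish',far(t,(.478,-.256),.014,.046,.04,.053),far(s,(.483,-.252),.014,.046,.04,.053))
print('lid',far(t,(.476,.287),.074,.032,.027,.038),far(s,(.476,.287),.074,.032,.027,.038))
for n,f,d in(('t',t,(421,255)),('s',s,(118,266))):
    I=f['image'][d[1]-24:d[1]+24,d[0]-24:d[0]+24].max(2); I=cv2.resize(I,None,fx=8,fy=8,interpolation=cv2.INTER_CUBIC)
    m=big(I<75); r=cv2.minAreaRect(cont(m)); bx=(cv2.boxPoints(r)-3.5)/8+np.array(d)-24
    print(n,bx.round(1).tolist()); P=np.array([plane(f,*p,.062) for p in bx]); print(P.round(4).tolist(),P.mean(0)); e=P[1]-P[0];g=P[2]-P[1];print([ (np.linalg.norm(v),np.degrees(np.arctan2(v[1],v[0]))) for v in(e,g)])
a=np.hstack([cv2.resize(f['image'][v-18:v+18,u-18:u+18],(390,390),interpolation=cv2.INTER_CUBIC) for f,u,v in((t,421,255),(s,118,270))])
cv2.imwrite('pics/m2.png',a)
E
```

```text
dish (array([ 0.47946871, -0.25719158]), np.float64(6.991623430763205e-05)) (array([ 0.47952126, -0.25438991]), np.float64(0.00015016711774401212))
lid (array([0.47617463, 0.28953091]), np.float64(0.00017452205535031448)) (array([0.47166136, 0.2979386 ]), np.float64(0.00033595540530168347))
t [[417.0, 251.6], [422.8, 248.4], [428.0, 257.9], [422.2, 261.1]]
[[0.4853, -0.2395, 0.062], [0.4927, -0.2525, 0.062], [0.4716, -0.264, 0.062], [0.4643, -0.251, 0.062]] [ 0.47847273 -0.2517334   0.062     ]
[(np.float64(0.014940438511923034), np.float64(-60.510327660907656)), (np.float64(0.02397808290988329), np.float64(-151.44211892251593))]
s [[106.9, 261.0], [115.1, 254.5], [126.5, 268.6], [118.3, 275.2]]
[[0.4738, -0.2669, 0.062], [0.4649, -0.2469, 0.062], [0.5189, -0.2443, 0.062], [0.5265, -0.2636, 0.062]] [ 0.49601989 -0.25541394  0.062     ]
[(np.float64(0.02188494160862935), np.float64(113.9528635581227)), (np.float64(0.054072441852207435), np.float64(2.698459205907191))]
```

View pics/m2.png

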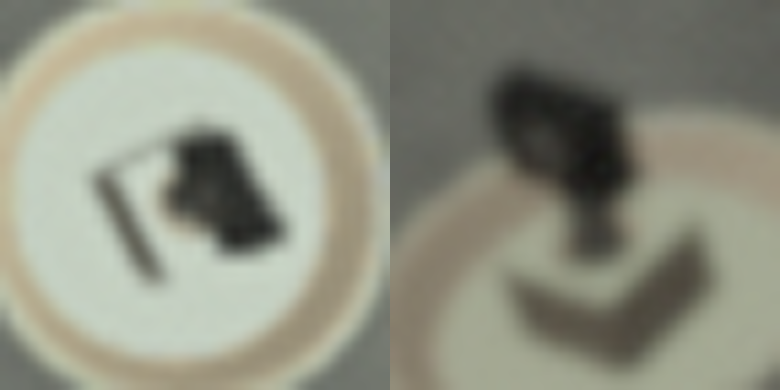

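```bash
python3 - <<'E'
from meas import *
t=load('top0');s=load('scene0')
for n,f,c,o in(('t',t,(.4795,-.2572),(421,255)),('s',s,(.4795,-.2544),(118,270))):
    for z in(.024,.04,.062):
        for yaw in (28,):
            a=np.radians(yaw); P=[proj(f,(*c,z))]+[proj(f,(c[0]+i*.013*np.cos(a)-j*.005*np.sin(a),c[1]+i*.013*np.sin(a)+j*.005*np.cos(a),z)) for i,j in((1,1),(1,-1),(-1,-1),(-1,1))]
            print(n,z,((np.array(P)-o+18)/36*390).round(0).astype(int).tolist())
E
```

```text
t 0.024 [[189, 194], [139, 151], [180, 129], [239, 238], [198, 260]]
t 0.04 [[209, 192], [159, 147], [200, 126], [260, 236], [218, 258]]
t 0.062 [[238, 187], [186, 142], [229, 120], [289, 233], [247, 255]]
s 0.024 [[200, 231], [272, 234], [236, 269], [128, 229], [165, 195]]
s 0.04 [[180, 171], [253, 174], [217, 208], [108, 169], [145, 135]]
s 0.062 [[152, 86], [226, 88], [189, 123], [78, 84], [116, 50]]
```

>>> move_arm --increments '[0, 0, 0, -0.118, 0.5, 31.4, -14.1, 0, 0, 0.5, 31.4, -14.1, 0, 0, 0.5, 31.4, -14.1, 0, 0, 0.5, 31.4, -14.1, 0, 0, 0.5, 31.4, -14.1, 0, 0, 0.5, 31.4, -14.1, 0, 0, 0.5, 31.4, -14.1, 0, 0, 0.5]'

```text
time: 0.77
tool_pos: [0.3744, -0.3909, 0.2495]
tool_rot: [-0.0, 0.97, 0.241, -0.0]
contact_force: [1.0, -0.3, -0.2]
gripper_width: 0.5
grasp_force: 0.0
```

>>> move_arm --increments '[31.4, -14.1, 10, 0, 0.5, 31.4, -14.1, 20, 0, 0.5, 31.4, -14.1, 20, 0, 0.5, 31.4, -14.1, 20, 0, 0.5, 31.4, -14.1, 20, 0, 0.5, 0, 0, 20, 0, 0.5, 0, 0, 0, 0, 0.5, 0, 0, 0, 0, 0.5]'

```text
time: 1.43
tool_pos: [0.4785, -0.2558, 0.1385]
tool_rot: [-0.001, 0.97, 0.242, -0.001]
contact_force: [-0.8, -0.7, -0.0]
gripper_width: 0.501
grasp_force: 0.0
```

```bash
cat >> h.py <<'E'
def pose(s=None):
    s=s or manip.state(); R=Ro.from_quat(np.roll(s['tool_rot'],-1)).as_matrix(); return np.array(s['tool_pos']),R
def go(xyz,yaw=None,base=None):
    p,R=pose() if base is None else base; d=R.T@(np.array(xyz)-p)*1e3; y=np.degrees(np.arctan2(R[1,0],R[0,0]))
    print('tcp',p.round(4),'yaw %.2f'%y,'tilt z',R[:,2].round(4),'tool d mm',d.round(1),'' if yaw is None else 'spin %.4f'%(-np.radians((yaw-y+90)%180-90)))
E
python3 - <<'E'
from meas import *
go((.4795,-.2558,.053),28); print(manip.state()['time'],manip.state()['contact_force'])
t=grab('top','top1');s=grab('scene','scene1')
a=np.hstack([cv2.resize(f['image'][v-40:v+40,u-40:u+40],(390,390),interpolation=cv2.INTER_CUBIC) for f,u,v in((t,421,255),(s,118,250))])
cv2.imwrite('pics/m3.png',a)
E
```

```text
tcp [ 0.4785 -0.2558  0.1385] yaw 27.99 tilt z [-0.0032  0.0019 -1.    ] tool d mm [ 1.   0.7 85.5] spin -0.0001
1.4333 [-0.7805267  -0.65452955 -0.04652379]
```

View pics/m3.png

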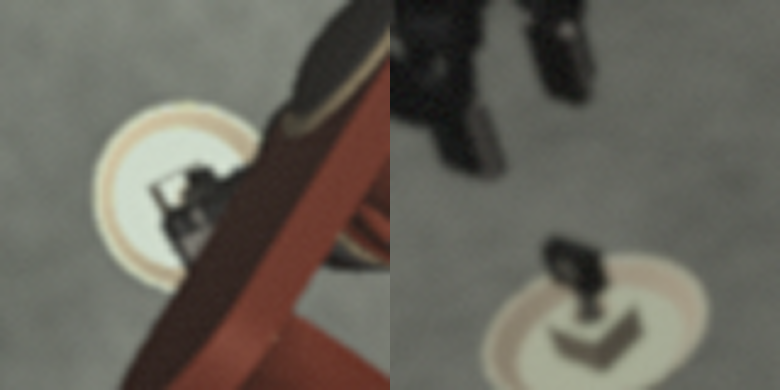

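The fingers straddle the key cap (scene crop: fingertips at (475,165) and (570,90), cap at (575,265)). Next I descend, close and lift a little.

>>> move_arm --increments '[1, 0.7, 20, 0, 0.5, 0, 0, 25, 0, 0.5, 0, 0, 20, 0, 0.5, 0, 0, 15, 0, 0.5, 0, 0, 5.5, 0, 0.5, 0, 0, 0, 0, 0.5, 0, 0, 0, 0, 0.3, 0, 0, 0, 0, 0]'

```text
time: 2.2
tool_pos: [0.4817, -0.2581, 0.0566]
tool_rot: [0.001, 0.97, 0.241, 0.001]
contact_force: [-0.9, 0.2, 0.0]
gripper_width: 0.225
grasp_force: 0.0
```

>>> move_arm --increments '[0, 0, 0, 0, 0, 0, 0, 0, 0, 0, 0, 0, 0, 0, 0, 0, 0, 0, 0, 0]'

```text
time: 2.53
tool_pos: [0.4814, -0.2572, 0.0564]
tool_rot: [0.001, 0.97, 0.242, 0.001]
contact_force: [-1.8, 2.6, 6.8]
gripper_width: 0.103
grasp_force: 59.3
```

>>> move_arm --increments '[0, 0, -10, 0, 0, 0, 0, -20, 0, 0, 0, 0, -25, 0, 0, 0, 0, -25, 0, 0, 0, 0, -10, 0, 0, 0, 0, 0, 0, 0, 0, 0, 0, 0, 0]'

```text
time: 3.12
tool_pos: [0.4809, -0.257, 0.1449]
tool_rot: [0.001, 0.97, 0.241, 0.0]
contact_force: [-0.3, -0.0, -0.4]
gripper_width: 0.102
grasp_force: 58.5
```

```bash
python3 - <<'E'
from meas import *
go((.5566,-.0105,.12),28); S=manip.state();print(S['time'],S['contact_force'],S['gripper_width'],S['grasp_force'])
E
```

```text
tcp [ 0.4809 -0.257   0.1449] yaw 27.95 tilt z [ 1.2e-03 -9.0e-04 -1.0e+00] tool d mm [ 182.4 -182.3   24.8] spin -0.0009
3.1167 [-0.26628644 -0.01624562 -0.43570673] 0.10165782793173592 58.47737431526184
```

>>> move_arm --increments '[22.8, -22.8, 0, 0, 0, 22.8, -22.8, 0, 0, 0, 22.8, -22.8, 0, 0, 0, 22.8, -22.8, 0, 0, 0, 22.8, -22.8, 0, 0, 0, 22.8, -22.8, 0, 0, 0, 22.8, -22.8, 0, 0, 0, 22.8, -22.8, 0, 0, 0]'

```text
time: 3.78
tool_pos: [0.5551, -0.0084, 0.1418]
tool_rot: [-0.001, 0.97, 0.241, -0.002]
contact_force: [1.0, -0.5, -0.4]
gripper_width: 0.1
grasp_force: 58.5
```

>>> move_arm --increments '[0, 0, 20, 0, 0, 0, 0, 0, 0, 0, 0, 0, 0, 0, 0, 0, 0, 0, 0, 0]'

```text
time: 4.12
tool_pos: [0.5554, -0.0107, 0.1233]
tool_rot: [-0.0, 0.97, 0.241, -0.001]
contact_force: [0.1, -0.5, 0.3]
gripper_width: 0.102
grasp_force: 58.5
```

```bash
python3 - <<'E'
from meas import *
go((.5566,-.0105,.12),28)
t=grab('top','top2');s=grab('scene','scene2')
a=np.hstack([cv2.resize(f['image'][v-40:v+40,u-40:u+40],(390,390),interpolation=cv2.INTER_CUBIC) for f,u,v in((t,316,220),(s,239,226))])
cv2.imwrite('pics/m4.png',a)
E
```

```text
tcp [ 0.5554 -0.0107  0.1233] yaw 27.90 tilt z [-2.6e-03  2.0e-04 -1.0e+00] tool d mm [1.2 0.4 3.3] spin -0.0017
```

View pics/m4.png

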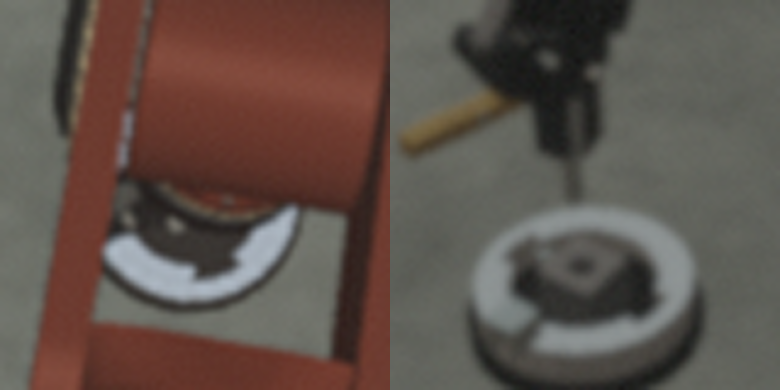

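The key hangs over the base: shaft tip at scene crop (574,198), bore at (581,266). I'll quantify the offset.

```bash
python3 - <<'E'
from meas import *
s=load('scene2')
cr=lambda p:((proj(s,p)-[239,226]+40)/80*390+[390,0]).round(1)
for z in(.038,.073,.083,.09): print(z,'base axis(scene cal)',cr((.5564,-.009,z)),'tcp axis',cr((.5554,-.0107+.0017,z)))
# shaft centre columns by darkness weighted vs sides, rows of original
g=s['image'].astype(int).mean(2)
for v in range(216-4,228+2): 
    print(v,g[v,266-30:266+30-20].astype(int)[32:] if 0 else g[v,268:288].astype(int))
E
```

```text
0.038 base axis(scene cal) [579.9 260.1] tcp axis [578.7 259. ]
0.073 base axis(scene cal) [575.1 200.5] tcp axis [573.9 199.4]
0.083 base axis(scene cal) [573.7 182.9] tcp axis [572.4 181.8]
0.09 base axis(scene cal) [572.7 170.5] tcp axis [571.4 169.4]
212 [95 97 97 96 96 95 95 93 93 94 93 94 94 96 95 94 96 96 96 97]
213 [97 98 97 97 96 94 95 94 93 94 93 93 96 96 97 96 96 95 94 95]
214 [98 99 98 97 96 96 96 94 94 93 93 95 94 97 97 96 96 96 96 94]
215 [100  97  98  98  96  95  96  95  93  93  92  92  92  95  97  97  96  96
  95  95]
216 [100 100  99  98  97  97  94  96  94  92  92  92  93  95  95  95  96  96
  95  96]
217 [98 99 98 97 96 97 96 95 94 92 93 90 90 92 94 95 95 94 96 95]
218 [100  99  99  98  97  97  96  96  95  93  93  93  91  90  94  93  95  97
  96  96]
219 [100  99  98  97  99  95  96  95  96  94  94  95  95  93  95  97  98  99
  96  97]
220 [98 97 98 98 97 96 96 96 94 96 94 96 95 96 95 96 98 97 99 96]
221 [ 96  98  97  97  95  95  96  95  96  95  98  96  97  97  98 100  97  97
  99  97]
222 [96 98 96 97 97 97 96 95 96 95 95 96 97 98 99 96 98 97 97 97]
223 [96 95 96 96 95 97 97 96 96 93 94 95 95 94 95 95 96 96 95 95]
224 [96 97 95 97 98 98 96 96 95 94 93 94 93 95 95 95 95 96 96 95]
225 [98 96 97 96 98 96 98 97 95 94 92 94 93 95 95 95 98 97 96 96]
226 [96 98 97 97 95 96 97 97 96 94 94 92 94 97 97 97 98 97 97 96]
227 [96 97 95 94 95 94 96 96 95 95 94 95 95 96 98 99 99 98 98 97]
228 [96 94 95 95 93 96 95 96 96 96 95 96 96 98 98 99 98 97 98 98]
229 [93 93 92 93 95 94 98 95 97 96 96 96 97 98 98 98 99 98 97 96]
```

>>> move_arm --increments '[1.2, 0.4, 15, 0, 0, 0, 0, 15, 0, 0, 0, 0, 5, 0, 0, 0, 0, 4, 0, 0, 0, 0, 4, 0, 0, 0, 0, 3, 0, 0, 0, 0, 0, 0, 0]'

```text
time: 4.8
tool_pos: [0.5575, -0.0102, 0.0785]
tool_rot: [-0.0, 0.97, 0.241, -0.0]
contact_force: [0.7, 0.4, -0.6]
gripper_width: 0.101
grasp_force: 58.5
```

>>> move_arm --increments '[0, 0, 4, 0, 0, 0, 0, 4, 0, 0, 0, 0, 2, 0, 0, 0, 0, 2, 0, 0, 0, 0, 0, 0, 0, 0, 0, 0, 0, 0]'

```text
time: 5.3
tool_pos: [0.5576, -0.01, 0.0666]
tool_rot: [0.0, 0.97, 0.242, 0.0]
contact_force: [-0.2, -0.1, 0.7]
gripper_width: 0.102
grasp_force: 58.7
```

>>> move_arm --increments '[0, 0, 1, 0, 0, 0, 0, 1, 0, 0, 0, 0, 0.5, 0, 0, 0, 0, 0, 0, 0]'

```text
time: 5.63
tool_pos: [0.5581, -0.01, 0.0663]
tool_rot: [-0.0, 0.97, 0.242, -0.0]
contact_force: [-5.5, 0.8, 12.0]
gripper_width: 0.101
grasp_force: 60.6
```

The key bottomed at the expected height (TCP 66.4 mm) with 12 N. I release and lift.

>>> move_arm --increments '[0, 0, -1, 0, 0.2, 0, 0, 0, 0, 0.35, 0, 0, 0, 0, 0.4, 0, 0, 0, 0, 0.4, 0, 0, -15, 0, 0.4, 0, 0, -25, 0, 0.4, 0, 0, -35, 0, 0.4, 0, 0, -40, 0, 0.4]'

```text
time: 6.3
tool_pos: [0.5557, -0.0098, 0.1784]
tool_rot: [-0.001, 0.97, 0.241, -0.003]
contact_force: [0.4, 0.0, -0.8]
gripper_width: 0.397
grasp_force: 0.0
```

>>> move_arm --increments '[0, -30, -20, 0, 0.6, 0, -40, 0, 0, 0.6, 0, -40, 0, 0, 0.6, 0, -40, 0, 0, 0.6, 0, 0, 0, 0, 0.6]'

```text
time: 6.72
tool_pos: [0.4843, 0.1271, 0.1996]
tool_rot: [-0.001, 0.97, 0.244, -0.0]
contact_force: [1.1, 0.6, 0.2]
gripper_width: 0.598
grasp_force: 0.0
```

```bash
python3 - <<'E'
from meas import *
go((.476,.291,.2),64)
t=grab('top','top3');s=grab('scene','scene3')
a=[cv2.resize(f['image'][v-h:v+h,u-h:u+h],(390,390),interpolation=cv2.INTER_CUBIC) for f,u,v,h in((t,316,220,36),(s,239,236,36))]
b=[cv2.resize(f['image'][v-h:v+h,u-h:u+h],(390,390),interpolation=cv2.INTER_CUBIC)[95:295] for f,u,v,h in((load('top0'),180,251,22),(load('scene0'),316,176,24))]
cv2.imwrite('pics/m5.png',np.vstack([np.hstack(a),np.hstack(b)]))
E
```

```text
tcp [0.4843 0.1271 0.1996] yaw 28.27 tilt z [-0.0016  0.0024 -1.    ] tool d mm [  70.4 -148.3   -0. ] spin -0.6235
```

View pics/m5.png

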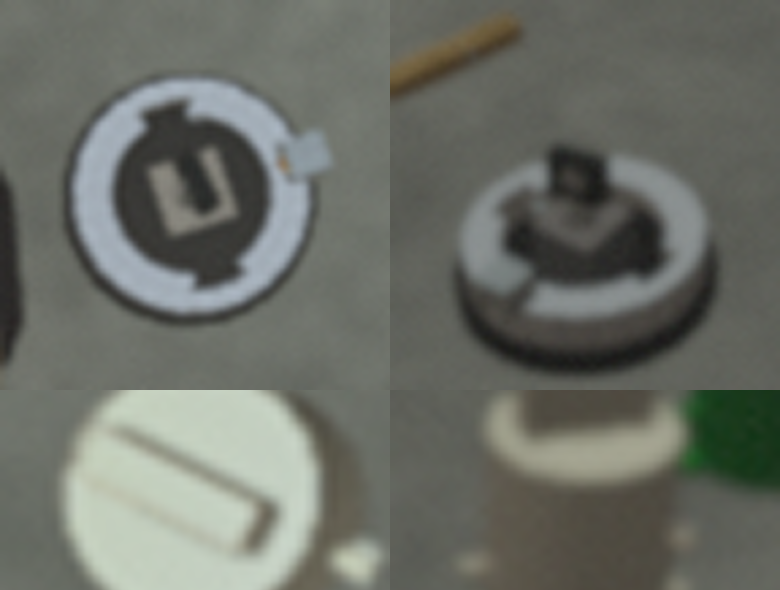

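The key stands home in the bore, with its cap at (197,182) in the top crop and (578,175) in the scene crop. Now I measure the lid's yaw and axis.

```bash
python3 - <<'E'
from meas import *
t=load('top0');s=load('scene0')
o=lambda x,y:(180-22+x/390*44,251-22+(y-390+95)/390*44)
for (p,q,z) in(((120,432),(265,495),.104),((100,487),(235,548),.104),((120,432),(265,495),.074)):
    A,B=plane(t,*o(*p),z),plane(t,*o(*q),z); d=A-B; print(z,np.degrees(np.arctan2(d[1],d[0])),A,B)
B=t['image'].astype(int)
m=(B[...,1]>125)&win(t,199,259,7); m=big(m); uv=np.argwhere(m).mean(0)[::-1]; print(m.sum(),uv)
for z in(.0025,.012,.0225): P=plane(t,*uv,z); d=P[:2]-[.4762,.2895]; print(z,np.hypot(*d),np.degrees(np.arctan2(d[1],d[0]))+180)
# scene lugs pairs
B=s['image'].astype(int); sub=B[176:205,296:336].mean(2).astype(int)
for r in range(0,29): print(176+r,sub[r])
E
```

```text
0.104 67.82059009593993 [0.48866951 0.30094405 0.104     ] [0.47402665 0.26502591 0.104     ]
0.104 67.03921804686314 [0.47521976 0.30520061 0.104     ] [0.46105812 0.27177429 0.104     ]
0.074 67.82059009593986 [0.49029225 0.30754579 0.074     ] [0.4752539  0.27065755 0.074     ]
28 [197.92857143 258.57142857]
0.0025 0.032774066065853306 64.7265527806102
0.012 0.03433043767382426 65.4644336614745
0.0225 0.03605665963675864 66.20573860706143
176 [93 92 92 93 94 95 94 93 90 86 86 84 84 82 82 82 80 82 80 77 78 77 78 76
 76 72 72 73 70 72 74 80 85 87 88 88 86 84 80 76]
177 [93 92 93 94 95 95 94 93 89 85 85 84 83 83 80 80 78 79 75 75 74 74 73 74
 72 71 72 72 72 71 75 82 86 89 90 89 88 89 89 88]
178 [94 95 93 93 96 97 95 89 88 86 86 86 83 82 84 80 79 77 75 74 73 74 75 73
 72 73 70 71 72 70 75 82 87 89 90 90 91 91 93 93]
179 [93 94 95 94 96 97 93 92 88 85 84 84 83 83 81 81 77 77 74 75 72 72 73 73
 70 72 72 72 72 74 80 87 92 92 91 89 91 93 92 93]
180 [ 92  92  94  92  94  93  93  92  88  86  84  83  84  83  79  81  77  76
  75  75  74  73  73  72  72  71  73  72  72  75  85  97 101  98  93 
[... 3353 characters left out ...]
01 100  98
  98  97  94  97]
201 [ 94  94  95  96  95  98  99  98 100  97  97  94  95  94  95  94  94  96
  94  95  95  93  93  95  96  99  98  99 101 102 101 102 101 102 101  99
  98  97  95  95]
202 [ 93  96  95  96  96  99 100 100 100  99  96  96  95  94  96  97  97  95
  95  94  94  95  93  93  96  96  95  98  99 100 101 102 101 101 101  99
  98  96  94  94]
203 [ 93  94  94  96  97  98  98 100  99 100  98  97  94  95  96  96  96  97
  96  95  94  93  92  92  93  94  96  97  98  98 100 101  99  99 100  99
  98  98  95  93]
204 [ 93  94  95  97  96  97  98  99 100  97  96  95  95  94  96  97  96  95
  97  97  94  94  95  95  94  96  97  97  97  99 100  99  99  98  99 100
  98  96  96  97]
```

```bash
python3 - <<'E'
from meas import *
s=load('scene0')
for a,b,z in(((301.6,191),(327.2,188),.0025),((301.7,184.5),(327.6,181.2),.0225)):
    A,B=plane(s,*a,z),plane(s,*b,z); d=B-A; print((A+B)/2,np.hypot(*d[:2]),np.degrees(np.arctan2(d[1],d[0])))
E
```

```text
[0.47473177 0.29552509 0.0025    ] 0.073310376360568 63.542806356982126
[0.47243832 0.29720653 0.0225    ] 0.07402019804795107 64.80754943665369
```

>>> move_arm --increments '[0, 0, 0, -0.11, 0.6, 0, 0, 0, -0.11, 0.6, 0, 0, 0, -0.11, 0.6, 0, 0, 0, -0.11, 0.6, 0, 0, 0, -0.11, 0.6, 0, 0, 0, -0.108, 0.6, 0, 0, 0, 0, 0.6]'

```text
time: 7.4
tool_pos: [0.4878, 0.1213, 0.1997]
tool_rot: [0.0, 0.84, 0.542, -0.0]
contact_force: [-0.0, -0.4, -0.7]
gripper_width: 0.598
grasp_force: 0.0
```

>>> move_arm --increments '[24.5, -12.5, 0, 0, 0.6, 24.5, -12.5, 0, 0, 0.6, 24.5, -12.5, 0, 0, 0.6, 24.5, -12.5, 0, 0, 0.6, 24.5, -12.5, 0, 0, 0.6, 24.5, -12.5, 10, 0, 0.6, 0, 0, 20, 0, 0.6, 0, 0, 0, 0, 0.6]'

```text
time: 8.07
tool_pos: [0.4779, 0.287, 0.1659]
tool_rot: [-0.0, 0.841, 0.541, -0.003]
contact_force: [-1.1, -0.6, -1.5]
gripper_width: 0.602
grasp_force: 0.0
```

>>> move_arm --increments '[0, 0, 0, 0, 0.6, 0, 0, 0, 0, 0.6]'

```text
time: 8.23
tool_pos: [0.4801, 0.2865, 0.1703]
tool_rot: [0.0, 0.841, 0.541, -0.0]
contact_force: [0.2, 0.8, 0.1]
gripper_width: 0.603
grasp_force: 0.0
```

```bash
python3 - <<'E'
from meas import *
go((.4755,.292,.097),66)
t=grab('top','top4');s=grab('scene','scene4')
a=[cv2.resize(f['image'][v-h:v+h,u-h:u+h],(390,390),interpolation=cv2.INTER_CUBIC) for f,u,v,h in((t,180,251,36),(s,316,166,36))]
cv2.imwrite('pics/m6.png',np.hstack(a))
E
```

```text
tcp [0.4801 0.2865 0.1703] yaw 65.51 tilt z [ 0.e+00 -3.e-04 -1.e+00] tool d mm [ 3.1 -6.4 73.3] spin -0.0086
```

View pics/m6.png

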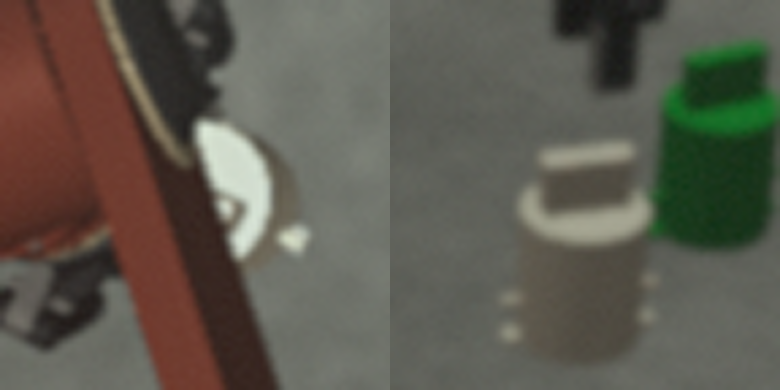

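```bash
python3 - <<'E'
from meas import *
s=load('scene4');t=load('top0')
cr=lambda p:((proj(s,p)-[316,166]+36)/72*390+[390,0]).round(1)
print('bar top by scene',plane(s,316.4,158.6,.104))
a=np.radians(66)
for c in((.4762,.2895),(.4755,.292),(.474,.296)):
    print(c,[cr((c[0]+i*.023*np.cos(a),c[1]+i*.023*np.sin(a),.104)).tolist() for i in(-1,1)],[cr((c[0]+i*.036*np.cos(a),c[1]+i*.036*np.sin(a),.0025)).tolist() for i in(-1,1)])
E
```

```text
bar top by scene [0.48017404 0.29059184 0.104     ]
(0.4762, 0.2895) [[534.2, 158.2], [625.2, 146.6]] [[501.9, 337.3], [636.9, 318.0]]
(0.4755, 0.292) [[537.2, 156.0], [628.0, 144.5]] [[504.8, 335.0], [639.5, 315.7]]
(0.474, 0.296) [[541.4, 152.3], [632.0, 140.8]] [[508.8, 331.0], [643.2, 311.8]]
```

>>> move_arm --increments '[3.9, -5.9, 15, -0.009, 0.6, 0, 0, 20, 0, 0.6, 0, 0, 20, 0, 0.6, 0, 0, 10, 0, 0.6, 0, 0, 6, 0, 0.6, 0, 0, 0, 0, 0.6, 0, 0, 0, 0, 0.6]'

```text
time: 8.92
tool_pos: [0.4764, 0.2933, 0.0999]
tool_rot: [0.0, 0.838, 0.546, 0.001]
contact_force: [-0.3, 0.9, -0.2]
gripper_width: 0.599
grasp_force: 0.0
```

```bash
python3 - <<'E'
from meas import *
go((.4763,.2925,.097),66)
E
```

```text
tcp [0.4764 0.2933 0.0999] yaw 66.14 tilt z [ 1.1e-03  5.0e-04 -1.0e+00] tool d mm [-0.8  0.3  2.9] spin 0.0024
```

>>> move_arm --increments '[0, 0, 2, 0, 0.4, 0, 0, 0, 0, 0.2, 0, 0, 0, 0, 0, 0, 0, 0, 0, 0, 0, 0, 0, 0, 0, 0, 0, 0, 0, 0, 0, 0, 0, 0, 0, 0, 0, 0, 0, 0]'

```text
time: 9.58
tool_pos: [0.4763, 0.2936, 0.0979]
tool_rot: [0.0, 0.838, 0.546, 0.001]
contact_force: [-1.1, -0.4, 5.3]
gripper_width: 0.154
grasp_force: 59.2
```

>>> move_arm --increments '[0, 0, -10, 0, 0, 0, 0, -20, 0, 0, 0, 0, -25, 0, 0, 0, 0, -25, 0, 0, 0, 0, -20, 0, 0, 0, 0, -10, 0, 0, 0, 0, 0, 0, 0, 0, 0, 0, 0, 0]'

```text
time: 10.25
tool_pos: [0.4755, 0.2932, 0.2065]
tool_rot: [-0.0, 0.838, 0.546, -0.0]
contact_force: [-0.5, -0.4, -0.7]
gripper_width: 0.149
grasp_force: 58.5
```

```bash
python3 - <<'E'
from meas import *
go((.5566,-.0105,.207),19); print(manip.state()['time'])
E
```

```text
tcp [0.4755 0.2932 0.2065] yaw 66.17 tilt z [-5.e-04 -2.e-04 -1.e+00] tool d mm [-245.   196.9   -0.5] spin 0.8232
10.25
```

>>> move_arm --increments '[-24.5, 19.7, 0, 0, 0, -24.5, 19.7, 0, 0, 0, -24.5, 19.7, 0, 0, 0, -24.5, 19.7, 0, 0, 0, -24.5, 19.7, 0, 0, 0, -24.5, 19.7, 0, 0, 0, -24.5, 19.7, 0, 0, 0, -24.5, 19.7, 0, 0, 0]'

```text
time: 10.92
tool_pos: [0.5394, 0.0489, 0.2041]
tool_rot: [-0.001, 0.838, 0.546, -0.002]
contact_force: [0.7, 0.3, -1.5]
gripper_width: 0.15
grasp_force: 58.6
```

>>> move_arm --increments '[-24.5, 19.7, 0, 0, 0, -24.5, 19.7, 0, 0, 0, 0, 0, 0, 0.11, 0, 0, 0, 0, 0.11, 0, 0, 0, 0, 0.11, 0, 0, 0, 0, 0.11, 0, 0, 0, 0, 0.11, 0, 0, 0, 0, 0.11, 0]'

```text
time: 11.58
tool_pos: [0.5555, -0.0103, 0.2039]
tool_rot: [-0.001, 0.97, 0.242, -0.002]
contact_force: [0.4, 0.1, -0.1]
gripper_width: 0.148
grasp_force: 58.7
```

>>> move_arm --increments '[0, 0, 0, 0.11, 0, 0, 0, 0, 0.053, 0, 0, 0, 0, 0, 0, 0, 0, 0, 0, 0]'

```text
time: 11.92
tool_pos: [0.5559, -0.0102, 0.2047]
tool_rot: [-0.001, 0.986, 0.166, -0.002]
contact_force: [-0.9, -1.0, -0.8]
gripper_width: 0.149
grasp_force: 58.7
```

```bash
python3 - <<'E'
from meas import *
go((.5566,-.0105,.19),19); print(manip.state()['time'])
t=grab('top','top5');s=grab('scene','scene5')
a=[cv2.resize(f['image'][v-h:v+h,u-h:u+h],(390,390),interpolation=cv2.INTER_CUBIC) for f,u,v,h in((t,316,220,40),(s,239,216,50))]
cv2.imwrite('pics/m7.png',np.hstack(a))
E
```

```text
tcp [ 0.5559 -0.0102  0.2047] yaw 19.10 tilt z [-3.7e-03  6.0e-04 -1.0e+00] tool d mm [ 0.6  0.5 14.7] spin 0.0017
11.9167
```

View pics/m7.png

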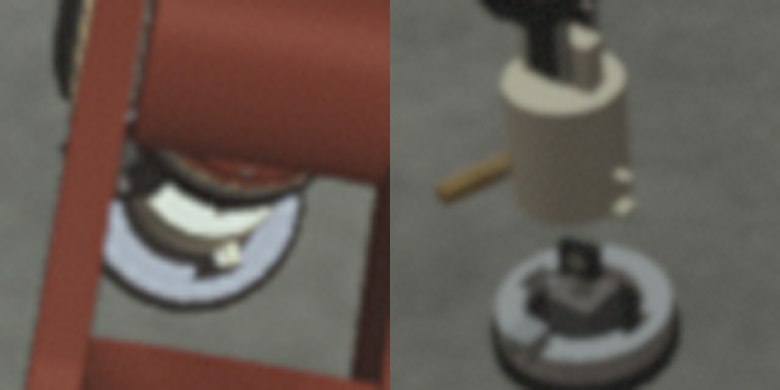

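```bash
cat > lidaxis.py <<'E'
from meas import *
def lat(s,rows,off,c=(.5564,-.009)):
    B=cv2.GaussianBlur(s['image'],(0,0),.6).astype(float); sat=B[...,2]-B[...,0]  # cream lid is warmer
    M=B.mean(2)
    out=[]
    for v in rows:
        # image point of axis c at this row
        zs=np.linspace(.02,.25,400); P=np.array([proj(s,(*c,z)) for z in zs]); i=np.argmin(abs(P[:,1]-v))
        u0=P[i,0]; x=np.arange(int(u0)-26,int(u0)+27); g=sat[v,x]; k=np.gradient(g)
        l=x<u0-8; r=x>u0+8
        el=(np.clip(k[l],0,None)**2@x[l])/(np.clip(k[l],0,None)**2).sum(); er=(np.clip(-k[r],0,None)**2@x[r])/(np.clip(-k[r],0,None)**2).sum()
        d=np.linalg.norm(np.array([*c,zs[i]])-s['eye']); mm=d/foc(s)*1e3
        out.append((v,zs[i],el-u0,er-u0,((el+er)/2-u0)*mm,(er-el)*mm))
    print(np.array(out).round(3)); return out
E
python3 - <<'E'
from lidaxis import *
s=load('scene5');t=load('top5')
lat(s,range(194,212,2),0)
B=t['image'].astype(int)
u,v=316-40+227/390*80,220-40+253/390*80; print(u,v)
m=(B[...,1]>150)&(B[...,2]>=B[...,0])&win(t,int(u),int(v),5); m=big(m); uv=np.argwhere(m).mean(0)[::-1]; print(m.sum(),uv)
for z in(.107,.1095,.12,.13): P=plane(t,*uv,z); d=P[:2]-[.5568,-.0119]; print(z,P,np.hypot(*d),np.degrees(np.arctan2(d[1],d[0])))
print('camera x in world',Rm(s)[:,0])
E
```

```text
[[ 1.9400e+02  1.6000e-01 -1.5889e+01  1.3697e+01 -2.2620e+00  6.1042e+01]
 [ 1.9600e+02  1.5500e-01 -1.6414e+01  1.5755e+01 -6.8100e-01  6.6573e+01]
 [ 1.9800e+02  1.5000e-01 -1.6371e+01  1.4605e+01 -1.8330e+00  6.4324e+01]
 [ 2.0000e+02  1.4500e-01 -1.6344e+01  1.4622e+01 -1.7940e+00  6.4524e+01]
 [ 2.0200e+02  1.4000e-01 -1.6783e+01  1.4645e+01 -2.2350e+00  6.5715e+01]
 [ 2.0400e+02  1.3500e-01 -1.8806e+01  1.4787e+01 -4.2160e+00  7.0484e+01]
 [ 2.0600e+02  1.3000e-01 -2.0970e+01  1.5360e+01 -5.9060e+00  7.6490e+01]
 [ 2.0800e+02  1.2400e-01 -2.4571e+01  1.6407e+01 -8.6240e+00  8.6579e+01]
 [ 2.1000e+02  1.1900e-01 -2.5047e+01  1.5294e+01 -1.0339e+01  8.5532e+01]]
322.56410256410254 231.8974358974359
20 [321.4  226.85]
0.107 [ 0.53258218 -0.02185433  0.107     ] 0.026183802888854718 -157.65571480819509
0.1095 [ 0.53234748 -0.02167747  0.1095    ] 0.026334853948213666 -158.20574252199765
0.12 [ 0.53136176 -0.02093466  0.12      ] 0.026994986009233106 -160.4469784158391
0.13 [ 0.53042297 -0.02022722  0.13      ] 0.027660264981293294 -162.47911616861464
camera x in world [0.62012149 0.78450405 0.00165184]
```

```bash
python3 - <<'E'
from meas import *
t=load('top5'); B=t['image'].astype(int)
print(B[224:242,312:334].mean(2).astype(int))
a=np.radians(19)
for c in((.5568,-.0119),):
  for r,z in((.032,.107),(.039,.112),(.032,.132),(.0415,.132)):
    for w in(-.005,.005):
        p=(c[0]-r*np.cos(a)-w*np.sin(a),c[1]-r*np.sin(a)+w*np.cos(a),z); print(r,z,w,proj(t,p).round(1))
E
```

```text
[[216 216 214 215 215 216 217 207 185 183 196 206 209 210 210 210 206 194
  177 173 175 176]
 [201 212 215 216 215 216 215 215 215 213 217 219 221 219 215 207 191 173
  166 173 177 179]
 [155 184 203 213 215 215 216 217 216 216 216 216 215 206 193 173 161 165
  172 177 178 180]
 [ 96 122 157 182 191 195 197 201 202 199 197 191 183 170 142 132 154 172
  177 177 179 182]
 [ 82  86  98 112 120 133 145 156 157 153 142 131 123 108 105 133 168 179
  176 177 180 179]
 [ 85  86  87  86  89  94 100 103 107 114 125 137 125  97 115 153 177 177
  176 177 178 174]
 [ 78  83  86  89  90  92  90  96 112 131 159 184 165 124 146 174 179 178
  178 179 176 162]
 [ 61  66  74  78  80  84  85 103 140 167 182 203 186 158 169 178 177 177
  181 181 171 140]
 [ 55  54  54  56  60  61  64  98 159 193 191 202 197 179 178 177 177 178
  181 178 155 106]
 [ 84  74  70  63  55  53  52  78 143 188 186 182 179 173 175 177 176 179
  174 158 119  76]
 [136 128 124 105  70  54  50  62 100 135 135 130 134 151 173 179 177 173
  156 117  78  73]
 [176 175 174 148  86  53  51  55  65  83  94 113 145 170 180 181 179 161
  120  77  69  89]
 [179 180 175 146  90  70  77  84  99 120 136 152 172 179 182 176 162 132
   85  65  85 105]
 [178 176 171 148 125 124 130 137 152 171 178 180 180 176 166 146 112  79
   71  85 104 110]
 [181 180 176 173 173 174 176 176 177 183 184 183 176 156 127  94  67  66
   87 102 110 110]
 [181 181 180 179 182 184 184 180 178 175 169 161 143 109  76  65  73  88
  105 109 110 110]
 [169 174 170 168 168 169 170 163 156 143 122 100  81  64  65  85 101 107
  109 110 111 112]
 [125 136 134 126 125 126 124 111  93  82  69  64  64  74  92 106 112 111
  113 111 113 113]]
0.032 0.107 -0.005 [323.8 228.9]
0.032 0.107 0.005 [319.4 230.3]
0.039 0.112 -0.005 [325.  231.8]
0.039 0.112 0.005 [320.6 233.2]
0.032 0.132 -0.005 [324.7 227.9]
0.032 0.132 0.005 [320.2 229.3]
0.0415 0.132 -0.005 [326.1 232.2]
0.0415 0.132 0.005 [321.6 233.6]
```

```bash
python3 - <<'E'
from meas import *
t=load('top5'); rs=np.arange(0,.05,.0005)
c=np.array([.5545,-.0119]); th=np.radians(np.arange(190,272,4))
for _ in range(3):
    M=polar(t,c,.1805,rs,th); e=np.array([edge(x,rs,.024,.040,-1) for x in M]); o=circ(c,e,th,.032); c=o[0]
print(o,(e*1e3).round(1), M[::4,40:80:4].astype(int))
g=load('top0'); c=np.array([.476,.2895]); th=np.radians(np.arange(0,360,4))
M=polar(g,c,.074,rs,th); e=np.array([edge(x,rs,.024,.040,-1) for x in M])
for a in(np.cos(th-np.radians(-70))<.3,np.cos(th-np.radians(80))>.1): print(circ(c,e[a],th[a],.032))
E
```

```text
(array([ 0.55719415, -0.01877426]), np.float64(0.001954398659853942)) [32.3 31.6 31.  30.5 30.  30.3 38.6 39.7 38.9 37.6 36.6 35.6 34.3 27.1
 29.8 32.2 32.2 33.8 30.1 32.5 32.9] [[ 45  83 152 205 217 205 169 115 108 134]
 [ 54  60 104 165 196 183 169 172 176 177]
 [ 72  60  57  75 121 157 175 177 175 160]
 [ 67  72  71  65  63  89 115 120 103  92]
 [ 57  57  56  56  59  66  70  66  73  93]
 [ 52  52  53  54  54  54  55  54  55  56]]
(array([0.47636036, 0.28959059]), np.float64(0.00014078645428682035))
(array([0.4761827 , 0.28952299]), np.float64(0.00016706518297061185))
```

```bash
python3 - <<'E'
from meas import *
t=load('top5'); rs=np.arange(0,.05,.0005)
c=np.array([.5545,-.0119]); th=np.radians(np.arange(140,206,4))
for _ in range(3):
    M=polar(t,c,.1805,rs,th); e=np.array([edge(x,rs,.027,.037,-1) for x in M]); print((e*1e3).round(1)); o=circ(c,e,th,.032); c=o[0]; print(o)
print(M[::3,48:76:4].astype(int))
E
```

```text
[31.3 31.4 31.2 31.1 31.1 31.2 31.3 31.2 31.1 31.1 31.1 31.  30.7 30.5
 30.8 31.4 31.5]
(array([ 0.55546073, -0.01178112]), np.float64(9.030956160823583e-05))
[31.9 32.  32.  31.9 31.9 32.  32.1 32.1 31.9 32.  32.1 32.  31.7 31.5
 31.8 32.3 32.3]
(array([ 0.55547671, -0.01180227]), np.float64(7.338380605296374e-05))
[32.  32.1 32.  31.9 31.9 32.  32.2 32.1 32.  32.  32.1 32.  31.7 31.5
 31.8 32.4 32.3]
(array([ 0.555477  , -0.01179989]), np.float64(6.853734039097975e-05))
[[214 215 213 193 145  96  79]
 [215 215 212 196 144  96  83]
 [214 215 214 200 158 104  87]
 [211 215 214 197 152 110  93]
 [175 207 214 199 161 130 139]
 [158 205 217 208 172 120 107]]
```

>>> move_arm --increments '[1.8, 0.1, 10, 0, 0, 0, 0, 15, 0, 0, 0, 0, 15, 0, 0, 0, 0, 15, 0, 0, 0, 0, 10, 0, 0, 0, 0, 0, 0, 0, 0, 0, 0, 0, 0]'

```text
time: 12.6
tool_pos: [0.5582, -0.0098, 0.141]
tool_rot: [-0.0, 0.986, 0.165, -0.001]
contact_force: [0.3, -0.1, -1.1]
gripper_width: 0.153
grasp_force: 58.7
```

```bash
python3 - <<'E'
from lidaxis import *
go((.5577,-.0097,.109),19); print(manip.state()['contact_force'])
t=grab('top','top6');s=grab('scene','scene6')
lat(s,range(218,238,2),0)
rs=np.arange(0,.05,.0005); c=np.array([.5555,-.0119]); th=np.radians(np.arange(140,206,4)); p=pose()[0]
for _ in range(4):
    M=polar(t,c,p[2]-.024,rs,th); e=np.array([edge(x,rs,.027,.037,-1) for x in M]); o=circ(c,e,th,.032); c=o[0]
print(o)
a=[cv2.resize(f['image'][v-h:v+h,u-h:u+h],(390,390),interpolation=cv2.INTER_CUBIC) for f,u,v,h in((t,316,220,34),(s,239,236,34))]
cv2.imwrite('pics/m8.png',np.hstack(a))
E
```

```text
tcp [ 0.5582 -0.0098  0.141 ] yaw 19.02 tilt z [-1.8e-03  3.0e-04 -1.0e+00] tool d mm [-0.4 -0.2 32. ] spin 0.0004
[ 0.33579529 -0.07247299 -1.13429672]
[[ 2.1800e+02  9.8000e-02 -1.5082e+01  1.4138e+01 -1.0150e+00  6.2856e+01]
 [ 2.2000e+02  9.3000e-02 -1.4977e+01  1.4380e+01 -6.4400e-01  6.3374e+01]
 [ 2.2200e+02  8.7000e-02 -1.5194e+01  1.4746e+01 -4.8500e-01  6.4861e+01]
 [ 2.2400e+02  8.2000e-02 -1.5321e+01  1.5454e+01  1.4400e-01  6.6936e+01]
 [ 2.2600e+02  7.6000e-02 -1.5015e+01  1.4927e+01 -9.6000e-02  6.5382e+01]
 [ 2.2800e+02  7.1000e-02 -1.4666e+01  1.4689e+01  2.5000e-02  6.4330e+01]
 [ 2.3000e+02  6.5000e-02 -1.5241e+01  1.4310e+01 -1.0250e+00  6.5019e+01]
 [ 2.3200e+02  5.9000e-02 -1.4209e+01  1.4302e+01  1.0300e-01  6.2980e+01]
 [ 2.3400e+02  5.3000e-02 -1.4037e+01  1.4820e+01  8.6900e-01  6.4000e+01]
 [ 2.3600e+02  4.8000e-02 -1.4193e+01  1.4904e+01  7.9200e-01  6.4791e+01]]
(array([ 0.55749913, -0.01152183]), np.float64(0.00016563446087188016))
```

View pics/m8.png

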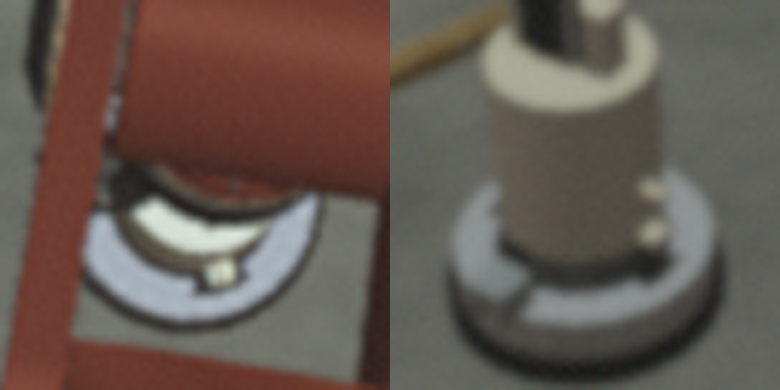

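The lid hangs concentric with the base, its lug over the gap (top crop: lug (222,272), gap (218,275)). I lower it slowly.

>>> move_arm --increments '[-0.5, 0, 5, 0, 0, 0, 0, 5, 0, 0, 0, 0, 5, 0, 0, 0, 0, 5, 0, 0, 0, 0, 4, 0, 0, 0, 0, 0, 0, 0, 0, 0, 0, 0, 0]'

```text
time: 13.28
tool_pos: [0.5579, -0.01, 0.1174]
tool_rot: [-0.0, 0.986, 0.165, -0.0]
contact_force: [0.1, 0.2, -1.7]
gripper_width: 0.151
grasp_force: 58.8
```

>>> move_arm --increments '[0, 0, 4, 0, 0, 0, 0, 3, 0, 0, 0, 0, 2, 0, 0, 0, 0, 0, 0, 0, 0, 0, 0, 0, 0]'

```text
time: 13.7
tool_pos: [0.5587, -0.01, 0.11]
tool_rot: [0.0, 0.986, 0.165, 0.0]
contact_force: [-2.4, 0.1, 4.5]
gripper_width: 0.151
grasp_force: 59.6
```

>>> move_arm --increments '[-0.7, 0, 0.4, 0, 0, 0, 0, 0, 0.06, 0, 0, 0, 0, 0.06, 0, 0, 0, 0, 0.06, 0, 0, 0, 0, 0.06, 0, 0, 0, 0, 0.06, 0, 0, 0, 0, 0, 0]'

```text
time: 14.28
tool_pos: [0.5587, -0.0103, 0.11]
tool_rot: [0.0, 1.0, 0.015, 0.002]
contact_force: [-0.5, 1.0, 5.8]
gripper_width: 0.151
grasp_force: 59.7
```

>>> move_arm --increments '[0, 0, 0, 0.06, 0, 0, 0, 0, 0.06, 0, 0, 0, 0, 0.06, 0, 0, 0, 0, 0.06, 0, 0, 0, 0, 0.06, 0, 0, 0, 0, 0.06, 0, 0, 0, 0, 0.06, 0, 0, 0, 0, 0.06, 0]'

```text
time: 14.95
tool_pos: [0.5585, -0.0112, 0.11]
tool_rot: [0.001, 0.975, -0.223, 0.001]
contact_force: [-0.3, -2.9, 6.2]
gripper_width: 0.151
grasp_force: 59.8
```

>>> move_arm --increments '[0, 0, 0, 0, 0, 0, 0, 0, 0, 0, 0, 0, 0, 0, 0]'

```text
time: 15.2
tool_pos: [0.5586, -0.0112, 0.11]
tool_rot: [0.001, 0.975, -0.221, 0.001]
contact_force: [0.0, -1.3, 6.2]
gripper_width: 0.151
grasp_force: 59.8
```

```bash
python3 - <<'E'
from meas import *
go((.5577,-.0097,.11),-26); S=manip.state();print(S['time'],S['contact_force'],S['ft_torque'],S['gripper_width'],S['grasp_force'])
t=grab('top','top7');s=grab('scene','scene7')
a=[cv2.resize(f['image'][v-h:v+h,u-h:u+h],(390,390),interpolation=cv2.INTER_CUBIC) for f,u,v,h in((t,316,220,34),(s,239,226,44))]
cv2.imwrite('pics/m9.png',np.hstack(a))
E
```

```text
tcp [ 0.5586 -0.0112  0.11  ] yaw -25.59 tilt z [ 0.0025 -0.0022 -1.    ] tool d mm [-1.4 -1.  -0. ] spin 0.0072
15.2 [ 0.03361307 -1.26121852  6.20102673] [-0.36922253  0.19115336 -0.01413517] 0.15069544112577699 59.75415050983429
```

View pics/m9.png

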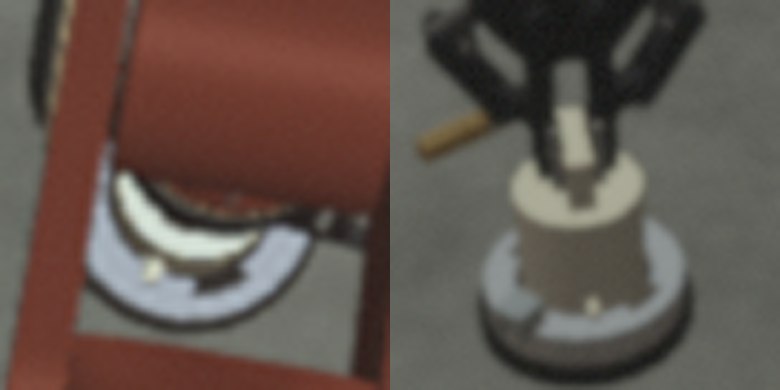

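The lid is fully down with its lugs under the flange, and the nub has turned from the gap (220,278) to (152,270). A quick angle check, then I hand in.

```bash
python3 - <<'E'
from meas import *
t=load('top7'); P=plane(t,308.3,233,.036)[:2]-[.5568,-.0119]; s=load('scene7'); u,v=239-44+(593-390)/390*88,226-44+304/390*88
Q=plane(s,u,v,.036)[:2]-[.5564,-.009]
a,b=[np.degrees(np.arctan2(d[1],d[0])) for d in(P,Q)]; print('nub angles',a-180,np.hypot(*P),b,np.hypot(*Q))
if abs(abs(a)-154)<8 : print(manip.job_done())
E
```

```text
nub angles -24.873298246371775 0.03560153040840667 -23.911602627708106 0.035960654151179744
the job is handed in; nothing more can be done
None
```

The job is handed in: the key stands home in the bore, and the lid is fully down, twisted about 44–45° clockwise (short of the click) and still gripped; the bowl, tag and peg were not touched.

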